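# Unlatch the graft healing chamber and hold its lid open

### The job

The freshly grafted seedlings need air and a misting: turn both red wing latches of the healing chamber a full quarter turn anticlockwise to open them, then raise the lid and hold it open at about 40 degrees for a colleague to reach in. The lid falls shut by itself, so never let it drop, and finish while still holding it there, steady, with nothing else propping it. Leave the other things on the bench and the seedlings in the chamber where they are.

Things in the scene. Friction and masses are not known exactly. Their poses are not given: they have to be found in the camera images.
- chamber: The healing chamber: a white box, 220 mm deep (x) and 380 mm wide (y), bolted to the bench, its rim 90 mm above the bench. Origin: centre of its underside, on the bench. Its x axis points from its front (latches and handle, the robot's side) to the hinge at its back, y to its left, z up; it stands turned by up to 0.2 rad about z.
- lid (a joint): Angle of the lid, rad: 0 shut, grows as its front edge rises (40 degrees is 0.698), stop at 1.75. Dark grey metal frame with a clear pane, about 250 to 290 mm deep, 404 mm wide, 8 mm thick, 0.65 to 1 kg with its latches. It turns freely about a hinge line along the chamber's y axis, at the back rim: 125 mm behind (+x) the chamber's origin and 90 mm above the bench. It falls shut if let go anywhere below upright. It cannot be raised while a latch is fastened.
- lid_handle (a point): The middle of the lid's handle bar: black, round, 12 mm thick, 116 mm long along the chamber's y, on two legs that lean forward and up from the middle of the lid's front edge. With the lid shut the bar's centre is 314 mm in front of and 41 mm above the hinge line, 33 mm above and 30 mm in front of the lid's front edge, free all round; at 40 degrees the legs stand upright. It moves with the lid on a circle about the hinge.
- latch_left (a joint): Turn of the left quarter-turn latch, rad: at 0 its wing lies along the chamber's x (fastened), at 1.571, its stop, along the chamber's y (open). Grows anticlockwise seen from above. It starts fastened, at 0 to 0.45. A stiff turn, about 0.06 N m; it stays where it is left. Its steel tongue, under the lid, is clear of the rim beyond about 1.15.
- latch_right (a joint): Turn of the right latch; same build, same direction and values as the left one.
- latch_left_wing (a point): Left latch: a red wing 44 mm long, 12 mm thick and 32 mm tall, standing upright on the lid's front rail 135 mm to the left (+y) of the handle. This point lies on the latch's vertical turning axis, at the height to grip: 11 mm below the wing's top, 27 mm above the rail, 125 mm above the bench.
- latch_right_wing (a point): Right latch, 135 mm to the right (-y) of the handle; otherwise as the left one.
- graft_tray_mid (a point): Bystander: the blue plug tray with young seedlings inside the chamber, 190 x 328 x 42 mm; this point is its centre, half-way up. To be left alone.
- bottle_mid (a point): Bystander: clear drinking bottle with black cap, 72 mm across, 232 mm tall, standing to the left of the chamber; this point is its centre, half-way up. To be left alone.
- mister_mid (a point): Bystander: white hand sprayer with green head, 72 mm across, 200 mm tall, standing to the right of the chamber; this point is its centre, half-way up. To be left alone.
- clip_box_mid (a point): Bystander: open white box of red grafting clips, 90 x 120 x 40 mm, on the bench between robot and chamber, to the right; this point is its centre, half-way up. To be left alone.
- phone_mid (a point): Bystander: black phone lying flat, 72 x 150 x 9 mm, between robot and chamber, to the left; this point is its centre, half-way up. To be left alone.
- knife_mid (a point): Bystander: grafting knife with wooden handle lying flat, 170 mm long, 12 mm high, between robot and chamber, near the middle; this point is its centre, half-way up. To be left alone.
- pot_mid (a point): Bystander: terracotta pot with a seedling, 76 mm across, 72 mm tall, on the bench to the right, nearer the robot than the sprayer; this point is its centre, half-way up. To be left alone.

How it is judged:
On the way:
1. both latches turned open (more than 1.3 rad) with the lid still shut (value of joint each of latch_left, latch_right above 1.3 rad and value of joint lid below 0.1 rad), for 0.2 s.
At the end, for the whole second after the job is handed in: The lid stands still (below 0.1 rad/s) at 40 degrees give or take 5 (0.611 to 0.785 rad), held by the robot (more than 0.8 N on it) and touching no loose thing; both latches are open beyond 1.3 rad (value of joint each of latch_left, latch_right above 1.3 rad and value of joint lid between 0.611 and 0.785 rad and velocity of joint lid between -0.1 and 0.1 rad/s and (contact force between lid and the fingers above 0.8 N or contact force between lid and the arm above 0.8 N) and contact force between lid and graft_tray below 0.3 N and contact force between lid and bottle below 0.3 N and contact force between lid and mister below 0.3 N and contact force between lid and clip_box below 0.3 N and contact force between lid and phone below 0.3 N and contact force between lid and knife below 0.3 N and contact force between lid and pot below 0.3 N); the arm keeps its last pose, push and grip.
It fails at once if the lid drops (falls faster than 2 rad/s) (velocity of joint lid below -2 rad/s).
It fails at once if a bystander or the seedling tray in the chamber is moved by more than 25 mm (distance of any of graft_tray_mid, bottle_mid, mister_mid, clip_box_mid, phone_mid, knife_mid, pot_mid from where it was at the start of the episode above 0.025 m).
It also fails if it takes over 64 s, if anything falls off the work surface, if the arm or the gripper's body presses on something with over 40 N, if the wrist force passes 120 N, or if a joint passes its speed limit or range.

### The arm

A 7-joint arm with a two-finger parallel gripper is mounted at the origin on the work surface. World frame = base frame: x ahead of the robot, y to its left, z up, the work surface at z = 0. Lengths are in m, angles in rad, forces in N, time in s.
With the tool pointing down it reaches from about 0.425 to 0.875 m from the base axis. Payload 4.7 kg.
Tool frame: the origin (TCP) lies at the very end of the fingers, on their centre line; the grasp point (between the pads) lies 19 mm behind it; z points along the fingers, y is the line along which they close (so a half turn about z gives the same grasp; the last joint's range is limited). The gripper opens to 87 mm and grips with 3 to 60 N. Pads are 19 mm wide; open, the fingers measure 117 mm over their backs; the gripper's body (75 mm by 190 mm) begins 51 mm behind the grasp point.
Start: joints at [-1.098, 0.321, -0.07, 1.45, 0.023, 1.371, -0.057], TCP at [0.288, 0.583, 0.223] pointing down, gripper open.
Joint ranges: [-2.86, 2.86], [-0.3, 2.09], [-1.38, 1.24], [0.06, 2.45], [-1.56, 4.7], [0.09, 2.05], [-2.69, 2.69]. Speed limits (rad/s): [2.57, 2.57, 3.14, 3.14, 3.14, 3.14, 3.14].

### API

Orientations are given as a rotation vector (axis times angle).
In Python, from bench import ctrl gives the robot as it stands.
- The arm moves only by the shell command python3 -m jog 'ROWS' [FORCE]. ROWS is JSON, a list that holds one entry, the list of rows, each a list of 7 numbers: the shift along the tool's x, y, z in mm, then the turn, a rotation vector about the tool's x, y, z in degrees, then the finger opening in mm, from 0 to 87. A call has 1 to 10 rows; each row is the pose to reach, as a shift and turn from the pose commanded when the call began, along the tool's axes at that moment; what a row does not reach only later rows make up. A row lasts 1/10 s, in which the tool goes at most 50 mm and 8.59 degrees, less where a joint would pass 70% of its speed; a pose out of reach is approached as far as the arm can. A call with a gripper value outside its range is refused whole. The fingers move at their own pace and stop on an object; FORCE is the grip in N (left out, the last holds). Time passes only in rows, so rows that repeat a pose let the fingers close. It gives the time, the measured TCP pose, the force, the opening and the grip force at its end, in the units of the state.
- ctrl.get_state(): the state, without advancing time (a new reading comes with each control period).
- ctrl.get_image(name): name is "side" or "top" or "wrist"; returns a dict with "image" (400x640x3 uint8, red, green, blue), "depth" (400x640 float32, m along the optical axis (not along the pixel's ray), 0 where there is no reading), "fov_y" (degrees; the focal length in pixels is half the picture's height over the tangent of half this angle, whatever the lens; pixels are square), "cx", "cy" (the principal point, pixels), "k1" (the pictures are not rectified: a ray, as slopes to the right and down, at radius r is drawn at 1 + k1 r^2 times it, then the intrinsics apply), "rvec" (rotation vector, rad) and "tvec" (3), from world to camera coordinates, as OpenCV has them. Camera axes: x right, y down, z forward; pixel columns grow to the right and rows downward; lengths in m; the calibration is good to about 2 mm. A picture is of the moment at which its call begins.
- ctrl.close_job(): hands the job in; it is judged then, once.
The state is a dict: "time": time; "joint_positions": joint angles; "qd": joint speeds; "joint_torque": joint torques, N m; "position": TCP position; "tool_rot": TCP orientation; "ft_force": force on the tool from outside, world axes, zero at the start; "torque": the same for the moment, N m; "grip_width": opening from 0.0 (shut) to 1.0 (fully open); "grip_force": force on a finger pad.
Only numpy, scipy, OpenCV 4.12 (cv2) and the standard library are available. Lean on these libraries where they do the work, as an engineer would, in place of code of your own. Each camera call takes 0.05 s, during which the arm holds its last target. There are 200 camera calls.

## Working session

There is one attempt and no reset: what is moved stays moved. The work goes in short steps, Python scripts to look and compute and a shell command to move; the robot and the scene stay as the last step left them, time stands still between calls to the robot, and variables do not carry over. Pictures are saved under pics/ and viewed, at most 10 in all, crops included, and the job is handed in when it is done.

```bash
ls; mkdir -p pics; cat > h.py <<'E'
import numpy as np, cv2
from scipy.spatial.transform import Rotation as R
from bench import ctrl
def cam(n):
    d=ctrl.get_image(n); h,w=d['depth'].shape
    f=h/2/np.tan(np.radians(d['fov_y'])/2)
    d['K']=np.array([[f,0,d['cx']],[0,f,d['cy']],[0,0,1.]]); d['D']=np.array([d['k1'],0,0,0,0.])
    d['R']=R.from_rotvec(np.array(d['rvec']).ravel()).as_matrix(); d['t']=np.array(d['tvec']).ravel()
    return d
def cloud(d):
    h,w=d['depth'].shape
    v,u=np.mgrid[:h,:w]
    p=cv2.undistortPoints(np.stack([u,v],-1).reshape(-1,1,2).astype(float),d['K'],d['D']).reshape(h,w,2)
    z=d['depth'][...,None]
    c=np.concatenate([p*z,z],-1)
    return (c-d['t'])@d['R']
def proj(d,P):
    return cv2.projectPoints(np.array(P,float).reshape(-1,1,3),np.array(d['rvec'],float),d['t'],d['K'],d['D'])[0].reshape(-1,2)
def save(d,n): cv2.imwrite('pics/'+n,cv2.cvtColor(d['image'],cv2.COLOR_RGB2BGR))
E
python3 - <<'E'
from h import *
for n in ('top','side'):
    d=cam(n); save(d,n+'0.png'); P=cloud(d); np.save(n+'.npy',P)
    im=d['image'].astype(int); red=(im[...,0]>110)&(im[...,1]<70)&(im[...,2]<70)
    k,l,s,c=cv2.connectedComponentsWithStats(red.astype(np.uint8))
    for i in range(1,k):
        if s[i,4]>15:
            q=P[(l==i)&(d['depth']>0)]
            print(n,c[i].round(),s[i,4],np.median(q,0).round(3) if len(q) else None, len(q) and q[:,2].max().round(3))
print(ctrl.get_state())
E
```

```text
pics
top [288. 207.] 63 [0.501 0.093 0.136] 0.141
top [393. 228.] 54 [ 0.454 -0.172  0.136] 0.141
top [414. 274.] 1140 [ 0.336 -0.247  0.015] 0.031
side [297. 190.] 73 [0.497 0.085 0.124] 0.137
side [314. 254.] 102 [ 0.451 -0.18   0.125] 0.136
side [287. 303.] 683 [ 0.338 -0.245  0.016] 0.028
{'time': 0.1, 'joint_positions': array([-1.09790878,  0.32171872, -0.07006221,  1.45157726,  0.02261832,
        1.37080577, -0.05692764]), 'qd': array([ 1.74701726e-03, -1.08259802e-05, -1.09685232e-03, -2.37915771e-03,
        3.33123327e-04, -6.66453344e-05, -4.56223307e-04]), 'joint_torque': array([-2.68179538e-04, -4.92566693e+01, -4.05753488e-01, -3.13397777e+01,
       -6.40725810e-02,  3.95909068e-02,  6.46111243e-05]), 'position': array([0.28769726, 0.58229686, 0.22157813]), 'tool_rot': array([-7.14321498e-01, -3.05902328e+00,  2.67193023e-03]), 'ft_force': array([0.51580941, 0.73835287, 0.43590339]), 'torque': array([-0.04202265,  0.00780257,  0.01593961]), 'grip_force': 0.0, 'grip_width': 0.9991266528982058}
```

View pics/top0.png

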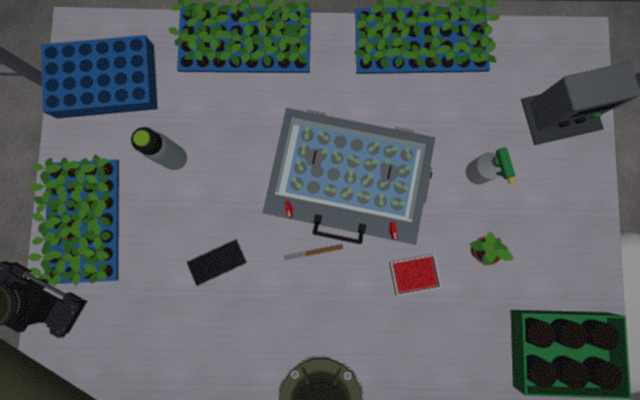

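View pics/side0.png

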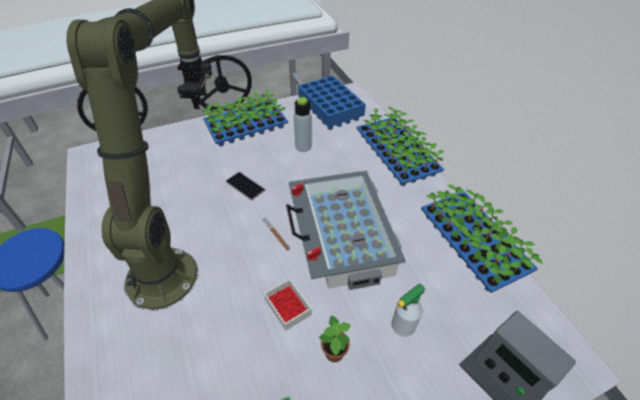

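```bash
python3 - <<'E'
from h import *
for n in ('top','side'):
    d=cam(n);P=cloud(d); im=d['image'].astype(int); 
    for t in (70,90):
      red=(im[...,0]>t)&(im[...,1]<.55*im[...,0])&(im[...,2]<.55*im[...,0])&(P[...,2]>.1)&(P[...,2]<.145)&(d['depth']>0)
      for s in (1,-1):
        q=P[red&((P[...,1]>-.04) if s>0 else (P[...,1]<-.04))&(P[...,0]>.4)]
        q=q[(q[:,2]>.115)]
        c=np.median(q[:,:2],0); q=q[np.linalg.norm(q[:,:2]-c,axis=1)<.035]
        w,v=np.linalg.eigh(np.cov(q[:,:2].T)); a=np.degrees(np.arctan(v[1,1]/v[0,1]))
        lo,hi=q[:,:2].min(0),q[:,:2].max(0)
        print(n,t,s,len(q),q.mean(0).round(4),'mid',((lo+hi)/2).round(4),'ang',a.round(1),np.sqrt(w).round(4))
E
```

```text
top 70 1 68 [0.5    0.0916 0.1348] mid [0.4983 0.0912] ang 14.4 [0.0036 0.0114]
top 70 -1 76 [ 0.4516 -0.1714  0.1341] mid [ 0.4493 -0.172 ] ang 4.8 [0.0036 0.0107]
top 90 1 68 [0.5    0.0916 0.1348] mid [0.4983 0.0912] ang 14.4 [0.0036 0.0114]
top 90 -1 62 [ 0.4525 -0.1723  0.1355] mid [ 0.4493 -0.1727] ang 6.3 [0.0034 0.0107]
side 70 1 64 [0.4977 0.0864 0.1272] mid [0.4982 0.0874] ang 17.0 [0.0032 0.0125]
side 70 -1 77 [ 0.451  -0.1788  0.1286] mid [ 0.4496 -0.1757] ang 11.5 [0.0031 0.0121]
side 90 1 64 [0.4977 0.0864 0.1272] mid [0.4982 0.0874] ang 17.0 [0.0032 0.0125]
side 90 -1 77 [ 0.451  -0.1788  0.1286] mid [ 0.4496 -0.1757] ang 11.5 [0.0031 0.0121]
```

The top view shows the left wing at px (288,207) and the right wing at (393,228). The handle is at about (340,228), and chamber yaw is about -10°. The bottle stands well clear to the left of my path.

```bash
cat >> h.py <<'E'
def go(xyz,yang,s=None):
    """tool pointing down with tool y at world angle yang (deg): print shift mm / turn deg in tool axes"""
    s=s or ctrl.get_state(); T=R.from_rotvec(s['tool_rot']); a=np.radians(yang)
    y=np.array([np.cos(a),np.sin(a),0]); z=np.array([0,0,-1.]); 
    G=R.from_matrix(np.stack([np.cross(y,z),y,z],1))
    print('t',s['time'],'shift',(T.inv().apply(np.array(xyz)-s['position'])*1e3).round(1),'turn',np.degrees((T.inv()*G).as_rotvec()).round(1))
E
python3 - <<'E'
from h import *
go([.4985,.089,.20],-74.5)
E
```

```text
t 0.2 shift [-407.5 -349.1   22.3] turn [-0.000e+00  1.000e-01  1.382e+02]
```

```bash
python3 -m jog '[[[-407,-349,22,0,0,138,50],[-407,-349,22,0,0,138,50],[-407,-349,22,0,0,138,50],[-407,-349,22,0,0,138,50],[-407,-349,22,0,0,138,50],[-407,-349,22,0,0,138,50],[-407,-349,22,0,0,138,50],[-407,-349,22,0,0,138,50],[-407,-349,22,0,0,138,50],[-407,-349,22,0,0,138,50]]]'; python3 -c "
from h import *
go([.4985,.089,.20],-74.5)"
```

```text
time: 1.2
position: [0.4843, 0.1213, 0.2022]
tool_rot: [-2.613, -1.744, -0.001]
ft_force: [0.5, -0.1, 0.1]
grip_width: 0.577
grip_force: 0.0
t 1.2 shift [-24.4  25.6   2.2] turn [-0.  -0.  51.9]
```

```bash
python3 -m jog '[[[-23,25,2,0,0,52,50],[-23,25,2,0,0,52,50],[-23,25,2,0,0,52,50],[-23,25,2,0,0,52,50],[-23,25,2,0,0,52,50],[-23,25,2,0,0,52,50],[-23,25,2,0,0,52,50],[-23,25,2,0,0,52,50]]]'; python3 -c "
from h import *
d=cam('wrist');save(d,'w1.png');P=cloud(d);im=d['image'].astype(int)
red=(im[...,0]>70)&(im[...,1]<.5*im[...,0])&(im[...,2]<.5*im[...,0])&(P[...,2]>.13)&(P[...,2]<.15)&(d['depth']>0)
q=P[red][:,:2]; print(len(q)); 
if len(q): r=cv2.minAreaRect((q*1e3).astype(np.float32)); print(r,P[red][:,2].mean())
go([.4985,.089,.20],-74.5)"
```

```text
time: 2.0
position: [0.4982, 0.0925, 0.2]
tool_rot: [-3.111, -0.436, 0.0]
ft_force: [0.3, -0.5, 0.4]
grip_width: 0.578
grip_force: 0.0
964
((500.4551696777344, 91.72848510742188), (43.354888916015625, 11.973570823669434), 13.188207626342773) 0.13439035779218814
t 2.05 shift [-0.7  3.5  0. ] turn [-0.   0.   0.4]
```

View pics/w1.png

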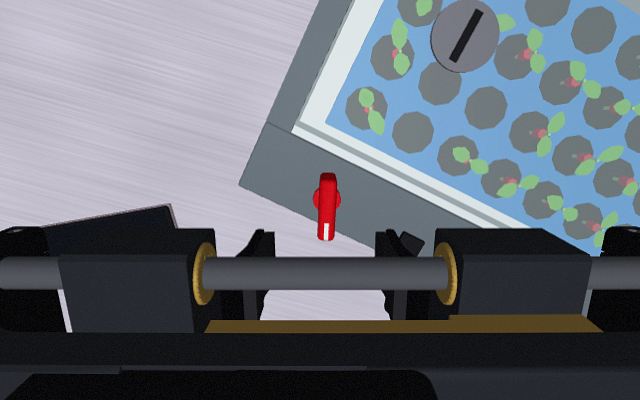

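The wrist view shows the left red wing at px (327,205) between the open fingers. The fit gives its centre at (0.5005, 0.0917), angle 13.2°.

```bash
python3 -c "
from h import *
go([.5005,.0917,.107],-76.8)"
```

```text
t 2.05 shift [ 1.9  1.4 93. ] turn [-0.   0.   2.7]
```

```bash
python3 -m jog '[[[2,1,40,0,0,2.7,50],[2,1,80,0,0,2.7,50],[2,1,93,0,0,2.7,50],[2,1,93,0,0,2.7,50],[2,1,93,0,0,2.7,0],[2,1,93,0,0,2.7,0],[2,1,93,0,0,2.7,0],[2,1,93,0,0,2.7,0],[2,1,93,0,0,2.7,0]]]' 30;  python3 -c "
from h import *
go([.5005,.0917,.107],-76.8)"
```

```text
time: 2.95
position: [0.5009, 0.0922, 0.1077]
tool_rot: [-3.121, -0.358, -0.002]
ft_force: [0.3, 0.1, 0.4]
grip_width: 0.208
grip_force: 0.0
t 2.95 shift [-0.5  0.4  0.7] turn [-0.  -0.1 -0.1]
```

```bash
python3 -m jog '[[[0,0,0,0,0,0,0],[0,0,0,0,0,0,0],[0,0,0,0,0,-8,0],[0,0,0,0,0,-16,0],[0,0,0,0,0,-24,0],[0,0,0,0,0,-32,0],[0,0,0,0,0,-40,0],[0,0,0,0,0,-48,0],[0,0,0,0,0,-56,0],[0,0,0,0,0,-62,0]]]' 30;  python3 -c "
from h import *
s=ctrl.get_state();print(s['torque'],s['ft_force']);go([.5005,.0917,.107],-10.3)"
```

```text
time: 3.95
position: [0.4999, 0.0927, 0.1074]
tool_rot: [-2.485, -1.919, 0.001]
ft_force: [-3.7, -0.3, 4.5]
grip_width: 0.132
grip_force: 30.0
[ 0.0200396   0.7279806  -0.12119461] [-3.70997366 -0.32931526  4.45115452]
t 3.95 shift [-0.9  0.8  0.4] turn [-0.1 -0.  -4.3]
```

Turn the rest, slightly past the stop, then release and lift.

```bash
python3 -m jog '[[[0,0,0,0,0,-5,0],[0,0,0,0,0,-6,0],[0,0,0,0,0,-6,0],[0,0,0,0,0,-6,0]]]' 30 && python3 -m jog '[[[0,0,0,0,0,0,50],[0,0,0,0,0,0,50],[0,0,0,0,0,0,50],[0,0,0,0,0,0,50],[0,0,-45,0,0,0,50],[0,0,-93,0,0,0,50],[0,0,-93,0,0,0,50],[0,0,-93,0,0,0,50]]]';  python3 -c "
from h import *
d=cam('wrist');save(d,'w2.png');P=cloud(d);im=d['image'].astype(int)
red=(im[...,0]>70)&(im[...,1]<.5*im[...,0])&(im[...,2]<.5*im[...,0])&(P[...,2]>.13)&(P[...,2]<.15)&(d['depth']>0)
q=P[red][:,:2]; print(len(q)); 
if len(q): r=cv2.minAreaRect((q*1e3).astype(np.float32)); print(r,P[red][:,2].mean())
go([.450,-.173,.20],-80)"
```

```text
time: 4.35
position: [0.4998, 0.0927, 0.1074]
tool_rot: [-2.389, -2.037, 0.001]
ft_force: [-3.8, 1.3, 5.6]
grip_width: 0.136
grip_force: 30.0
time: 5.15
position: [0.5015, 0.0923, 0.2013]
tool_rot: [2.387, 2.041, 0.005]
ft_force: [0.1, 0.1, 0.3]
grip_width: 0.57
grip_force: 0.0
924
((499.75732421875, 91.93698120117188), (44.09040832519531, 11.82677936553955), 80.57134246826172) 0.13438643934858513
t 5.2 shift [-269.7   -8.6   -0.3] turn [-0.  -0.  71.1]
```

The left wing is now at 80.6° in the world frame, which is fully open. Next is the right latch.

```bash
python3 -m jog '[[[-270,-9,0,0,0,71,50],[-270,-9,0,0,0,71,50],[-270,-9,0,0,0,71,50],[-270,-9,0,0,0,71,50],[-270,-9,0,0,0,71,50],[-270,-9,0,0,0,71,50],[-270,-9,0,0,0,71,50],[-270,-9,0,0,0,71,50],[-270,-9,0,0,0,71,50],[-270,-9,0,0,0,71,50]]]';  python3 -c "
from h import *
d=cam('wrist');save(d,'w3.png');P=cloud(d);im=d['image'].astype(int)
red=(im[...,0]>70)&(im[...,1]<.5*im[...,0])&(im[...,2]<.5*im[...,0])&(P[...,2]>.13)&(P[...,2]<.15)&(d['depth']>0)
q=P[red][:,:2]; print(len(q)); 
if len(q): 
  r=cv2.minAreaRect((q*1e3).astype(np.float32)); print(r,P[red][:,2].mean())
  a=r[2] if r[1][0]>r[1][1] else r[2]-90
  go([r[0][0]/1e3,r[0][1]/1e3,.107],a-90)"
```

```text
time: 6.2
position: [0.4486, -0.173, 0.1984]
tool_rot: [-3.129, -0.275, 0.005]
ft_force: [0.4, -0.1, 0.3]
grip_width: 0.574
grip_force: 0.0
965
((452.1883239746094, -174.33627319335938), (43.135860443115234, 11.485794067382812), 9.892749786376953) 0.13443808029156204
t 6.25 shift [ 3.3  1.9 91.6] turn [-0.   0.2  0.2]
```

```bash
python3 -m jog '[[[3,2,40,0,0,0,50],[3,2,80,0,0,0,50],[3,2,91,0,0,0,50],[3,2,91,0,0,0,50],[3,2,91,0,0,0,0],[3,2,91,0,0,0,0],[3,2,91,0,0,0,0],[3,2,91,0,0,0,0],[3,2,91,0,0,0,0],[3,2,91,0,0,0,0]]]' 30 && python3 -m jog '[[[0,0,0,0,0,0,0],[0,0,0,0,0,-8,0],[0,0,0,0,0,-16,0],[0,0,0,0,0,-24,0],[0,0,0,0,0,-32,0],[0,0,0,0,0,-40,0],[0,0,0,0,0,-48,0],[0,0,0,0,0,-56,0],[0,0,0,0,0,-64,0]]]' 30;  python3 -c "
from h import *
s=ctrl.get_state();print(s['torque'],s['ft_force']);go([.4522,-.1743,.107],-10.2)"
```

```text
time: 7.25
position: [0.4532, -0.1739, 0.1094]
tool_rot: [-3.128, -0.276, -0.001]
ft_force: [-1.8, 0.1, 3.1]
grip_width: 0.135
grip_force: 30.0
time: 8.15
position: [0.4517, -0.1723, 0.1094]
tool_rot: [-2.497, -1.897, 0.0]
ft_force: [-6.3, 6.2, 10.3]
grip_width: 0.137
grip_force: 30.0
[ 1.39220636  1.51310468 -0.09633457] [-6.28471807  6.20407437 10.33469759]
t 8.15 shift [-1.8  1.   2.4] turn [-0.3 -0.2 -5.4]
```

```bash
python3 -m jog '[[[0,0,0,0,0,-6,0],[0,0,0,0,0,-8,0],[0,0,0,0,0,-8,0],[0,0,0,0,0,-8,0]]]' 30 && python3 -m jog '[[[0,0,0,0,0,0,50],[0,0,0,0,0,0,50],[0,0,0,0,0,0,50],[0,0,0,0,0,0,50],[0,0,-45,0,0,0,50],[0,0,-93,0,0,0,50],[0,0,-93,0,0,0,50],[0,0,-93,0,0,0,50]]]';  python3 -c "
from h import *
d=cam('wrist');save(d,'w4.png');P=cloud(d);im=d['image'].astype(int)
red=(im[...,0]>70)&(im[...,1]<.5*im[...,0])&(im[...,2]<.5*im[...,0])&(P[...,2]>.13)&(P[...,2]<.15)&(d['depth']>0)
q=P[red][:,:2]; print(len(q)); 
if len(q): r=cv2.minAreaRect((q*1e3).astype(np.float32)); print(r,P[red][:,2].mean())
d=cam('top');P=cloud(d);im=d['image'];m=(im.max(2)<60)&(P[...,2]>.115)&(P[...,2]<.15)&(abs(P[...,1]+.03)<.08)&(abs(P[...,0]-.44)<.06)
q=P[m];print(len(q),q.mean(0)); print(cv2.minAreaRect((q[:,:2]*1e3).astype(np.float32)))
go([.427,-.032,.20],-10.2)"
```

```text
time: 8.55
position: [0.4515, -0.1722, 0.1093]
tool_rot: [-2.366, -2.058, -0.0]
ft_force: [-6.4, 7.1, 10.8]
grip_width: 0.138
grip_force: 30.0
time: 9.35
position: [0.4539, -0.1751, 0.2032]
tool_rot: [2.368, 2.061, 0.003]
ft_force: [0.6, 0.1, -0.7]
grip_width: 0.575
grip_force: 0.0
936
((451.4975891113281, -173.2525177001953), (43.02135467529297, 11.885139465332031), 80.1429443359375) 0.134332667868813
200 [ 0.43207915 -0.03282698  0.13434332]
((438.16888427734375, -33.94171142578125), (122.66548919677734, 25.846092224121094), 79.99638366699219)
t 9.45 shift [137.7 -44.8   1.1] turn [-0.1 -0.   2.3]
```

Both latches read about 80° in the world frame, so both are open. Now I move above the handle and look from close by.

```bash
python3 -m jog '[[[50,-15,0,0,0,2,70],[95,-30,0,0,0,2,70],[138,-40,0,0,0,2,70],[138,-40,0,0,0,2,70],[138,-40,0,0,0,2,70]]]';  python3 -c "
from h import *
d=cam('wrist');save(d,'w5.png');P=cloud(d);im=d['image']
m=(im.max(2)<70)&(P[...,2]>.125)&(P[...,2]<.145)&(abs(P[...,1]+.03)<.08)&(abs(P[...,0]-.44)<.06)&(d['depth']>0)
q=P[m];print(len(q),q.mean(0)); print(cv2.minAreaRect((q[:,:2]*1e3).astype(np.float32)))
go([.4314,-.0327,.112],-10.2)"
```

```text
time: 9.95
position: [0.4316, -0.032, 0.2007]
tool_rot: [-2.402, -2.023, 0.004]
ft_force: [-0.1, -1.3, -0.3]
grip_width: 0.796
grip_force: 0.0
2508 [ 0.43430755 -0.0160491   0.13459498]
((434.4926452636719, -33.42280578613281), (125.78653717041016, 19.17947769165039), 79.12126159667969)
t 10.0 shift [ 0.5 -0.4 89. ] turn [-0.1  0.1  0.3]
```

View pics/w5.png

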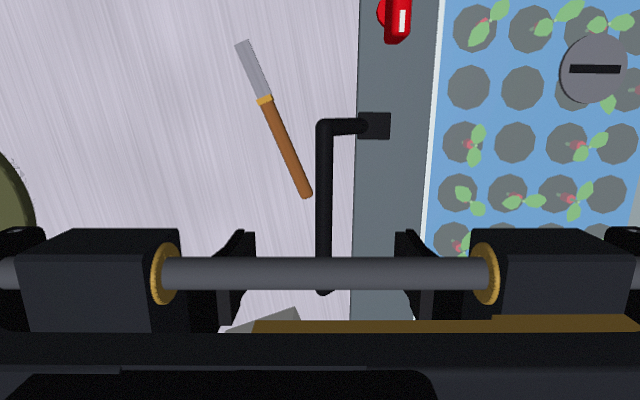

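The bar at px (323,200) lies centred between the fingers, and the knife is well below them. I descend and grip.

```bash
python3 -m jog '[[[0,0,40,0,0,0,70],[0,0,75,0,0,0,70],[0,0,89,0,0,0,70],[0,0,89,0,0,0,0],[0,0,89,0,0,0,0],[0,0,89,0,0,0,0],[0,0,89,0,0,0,0],[0,0,89,0,0,0,0],[0,0,89,0,0,0,0],[0,0,89,0,0,0,0]]]' 30 && python3 -m jog '[[[0,0,0,0,0,0,0],[0,0,0,0,0,0,0],[0,0,0,0,0,0,0]]]' 30
python3 -c "
from h import *
s=ctrl.get_state();T=R.from_rotvec(s['tool_rot']);print(T.as_matrix().round(3))
r=np.hypot(314,41);a0=np.arctan2(41,314)
for a in range(4,41,2):
  b=a0+np.radians(a); w=np.array([314-r*np.cos(b),0,r*np.sin(b)-41]); y=np.radians(-10.2)
  print(a,T.inv().apply([w[0]*np.cos(y),w[0]*np.sin(y),w[2]]).round())"
```

```text
time: 11.0
position: [0.4326, -0.0324, 0.1133]
tool_rot: [2.405, 2.021, 0.001]
ft_force: [0.1, 0.1, -0.0]
grip_width: 0.252
grip_force: 0.0
time: 11.3
position: [0.4306, -0.0321, 0.1129]
tool_rot: [-2.403, -2.019, 0.004]
ft_force: [-6.1, 1.6, 4.7]
grip_width: 0.126
grip_force: 30.0
[[ 0.172  0.985 -0.004]
 [ 0.985 -0.172  0.001]
 [-0.    -0.004 -1.   ]]
4 [ -0.   4. -22.]
6 [ -0.   6. -33.]
8 [ -0.   9. -43.]
10 [ -0.  12. -54.]
12 [ -0.  15. -64.]
14 [ -0.  19. -75.]
16 [ -0.  23. -85.]
18 [ -0.  28. -95.]
20 [  -0.   33. -105.]
22 [  -0.   38. -115.]
24 [  -0.   43. -124.]
26 [  -0.   49. -134.]
28 [  -0.   55. -143.]
30 [  -0.   62. -152.]
32 [  -0.   69. -160.]
34 [  -0.   76. -169.]
36 [  -0.   83. -177.]
38 [  -0.   91. -185.]
40 [  -0.   99. -193.]
```

```bash
python3 -m jog '[[[0,2,-11,0,0,0,0],[0,4,-22,0,0,0,0],[0,6,-33,0,0,0,0],[0,9,-43,0,0,0,0],[0,12,-54,0,0,0,0],[0,15,-64,0,0,0,0],[0,19,-75,0,0,0,0],[0,23,-85,0,0,0,0],[0,28,-95,0,0,0,0],[0,33,-105,0,0,0,0]]]' 30 
```

```text
time: 12.3
position: [0.4625, -0.0379, 0.2184]
tool_rot: [-2.402, -2.018, 0.007]
ft_force: [-8.5, 1.3, -1.8]
grip_width: 0.125
grip_force: 30.0
```

```bash
python3 -m jog '[[[0,5,-10,0,0,0,0],[0,10,-19,0,0,0,0],[0,16,-29,0,0,0,0],[0,22,-38,0,0,0,0],[0,29,-47,0,0,0,0],[0,36,-55,0,0,0,0],[0,43,-64,0,0,0,0],[0,50,-72,0,0,0,0],[0,58,-80,0,0,0,0],[0,66,-88,0,0,0,0]]]' 30 && python3 -m jog '[[[0,0,0,0,0,0,0],[0,0,0,0,0,0,0],[0,0,0,0,0,0,0]]]' 30
python3 -c "
from h import *
d=cam('side');save(d,'s2.png');P=cloud(d)
s=ctrl.get_state();print(s['position'],s['qd'].round(3),s['ft_force'])
z=s['position'][2]+.019-.09;print('lid deg',np.degrees(np.arcsin(z/.3167))-7.44)
d=cam('top');P=cloud(d);im=d['image'].astype(int);y=np.radians(-10.2);h=np.array([.4314,-.0327])+.314*np.array([np.cos(y),np.sin(y)])
red=(im[...,0]>70)&(im[...,1]<.5*im[...,0])&(im[...,2]<.5*im[...,0])&(P[...,2]>.2)
q=P[red];x=(h-q[:,:2])@[np.cos(y),np.sin(y)];print(len(q),np.degrees(np.arctan2(q[:,2]-.09,x)).round(1))"
```

```text
time: 13.3
position: [0.5282, -0.05, 0.308]
tool_rot: [-2.404, -2.019, 0.004]
ft_force: [-8.6, 0.7, 2.5]
grip_width: 0.126
grip_force: 30.0
time: 13.6
position: [0.5283, -0.0499, 0.3082]
tool_rot: [-2.404, -2.019, 0.003]
ft_force: [-9.1, -0.2, 4.5]
grip_width: 0.128
grip_force: 30.0
[ 0.52826861 -0.049973    0.30809262] [ 0.001 -0.002  0.     0.001 -0.002 -0.002 -0.   ] [-9.35278216  0.85218968  5.95008214]
lid deg 41.03225114409
537 [49.4 49.2 49.5 49.1 49.  49.4 49.1 72.9 49.3 49.3 49.3 48.7 48.8 49.
 48.8 49.3 49.  49.5 49.2 49.1 49.3 49.2 49.3 48.  48.4 48.4 48.7 49.
 48.9 48.6 49.2 49.2 49.1 49.3 49.2 49.2 47.6 47.4 48.  47.7 48.2 48.
 48.4 48.3 48.9 48.8 48.5 48.9 48.7 49.1 49.  48.8 49.3 49.1 47.3 46.8
 47.2 47.5 47.5 47.5 47.2 48.1 47.9 47.9 48.1 47.9 48.5 48.4 48.4 48.7
 48.7 49.  48.8 48.6 46.  46.2 47.  46.6 47.1 47.1 47.  47.  47.6 47.2
 47.6 47.5 47.5 47.7 48.3 48.2 48.2 48.3 48.5 48.2 45.9 45.6 46.  46.1
 46.3 46.5 46.1 46.7 46.8 47.1 47.  47.2 47.2 47.3 47.4 47.5 47.7 48.
 48.1 47.7 72.9 45.3 45.6 45.7 45.7 46.1 46.1 45.7 45.9 46.5 46.3 46.2
 46.6 47.  46.8 46.9 46.8 4
[... 1354 characters left out ...]
 46.2 72.9 46.3 46.5 46.6 46.4 46.6
 46.9 46.8 47.2 46.8 43.9 44.1 44.8 44.  44.8 44.7 44.6 72.9 45.1 44.8
 45.4 45.6 45.8 45.5 45.7 46.  46.2 46.  46.3 46.3 46.3 43.9 43.9 44.1
 43.6 44.  44.1 44.5 44.6 44.7 44.6 44.5 44.9 45.2 45.4 44.8 45.1 45.2
 45.3 45.5 45.9 45.6 43.  43.1 43.6 43.4 43.5 43.7 43.7 44.5 43.8 44.3
 44.  44.  44.6 44.9 44.9 44.8 44.8 45.3 45.3 44.5 43.1 43.  42.8 43.
 43.1 43.7 43.7 43.5 43.9 44.1 44.  44.5 44.5 44.9 44.7 44.4 42.4 72.9
 42.1 42.4 42.9 42.6 43.1 43.1 43.4 43.6 43.5 43.5 43.9 44.1 44.3 41.8
 42.2 41.9 42.6 42.4 42.4 42.4 42.4 42.6 42.7 42.8 43.1 43.2 43.2 41.6
 41.5 42.4 42.2 42.8 42.5 42.2 42.3 42.4 41.6 41.4 41.9 41.8 41.9 41.9
 41.4 41.  41.2 72.9 72.9]
```

View pics/s2.png

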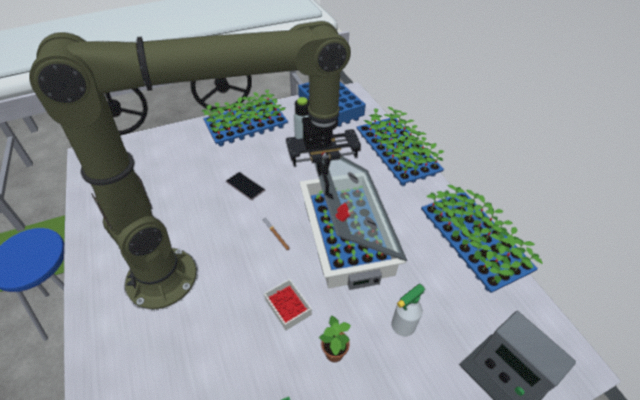

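The side view shows the lid raised, with the gripper holding the handle bar at px (322,165) and every bystander in place. The wing tops and the TCP height both give about 40–41°, and the arm is still.

```bash
python3 -c "
from bench import ctrl
print(ctrl.close_job())"
```

```text
the job is handed in; nothing more can be done
None
```

I turned both latches fully open, raised the lid, and handed the job in with the gripper still holding the lid steady at about 40–41°; the last picture shows the bystanders and seedling tray where they were, but no verdict came back.

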